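# Ready the connector tester: zero the peak pointer, nip the next connector

## Robot

A 6-joint arm with a two-finger parallel gripper is mounted at the origin on the work surface. World frame = base frame: x ahead of the robot, y to its left, z up, the work surface at z = 0. Lengths are in m, angles in degrees, forces in N, time in s.
With the tool pointing down it reaches from about 0.3 to 0.75 m from the base axis. Payload 8.5 kg.
Tool frame: the origin (TCP) lies at the very end of the fingers, on their centre line; the grasp point (between the pads) lies 19 mm behind it; x points along the fingers, y is the direction in which the jaws open and shut, and the axes are right-handed (so a half turn about x gives the same grasp; the last joint's range is limited). The gripper opens to 85 mm and grips with 20 to 120 N. Pads are 22 mm wide; open, the fingers measure 114 mm over their backs; the gripper's body (76 mm by 85 mm) begins 54 mm behind the grasp point. The pads swing forward as they close: fully open they stand 13 mm farther back than shut.
Start: joints at [64.326, 21.807, 74.336, -0, 83.858, -12.336], TCP at [0.127, 0.535, 0.231] pointing down, gripper open.
Joint ranges: [-178.18, 178.18], [-50.72, 133.34], [12.68, 142.11], [-81.47, 261.47], [9.98, 163.14], [-165.26, 165.26]. Speed limits (degrees/s): [136.94, 136.94, 180, 180, 180, 180].

## Interface

Orientations are given as a 3x3 rotation matrix whose columns are the frame's x, y, z axes.
In Python, from rig import sensors, cams, env gives the robot as it stands.
- The arm moves only by the shell command python3 -m crank 'ROWS' [FORCE]. ROWS is a JSON object of lists of equal length, an entry for each row: "hand": the closure in counts, from 0 (fully open) to 255 (shut); "translation": the shift along the tool's x, y, z in m, a list of three; "dr": the turn, a rotation vector about the tool's x, y, z in rad, a list of three. A call has 1 to 5 rows; each row is the pose to reach, as a shift and turn from the pose commanded when the call began, along the tool's axes at that moment; what a row does not reach only later rows make up. A row lasts 1/10 s, in which the tool goes at most 50 mm and 8.59 degrees, less where a joint would pass 70% of its speed; a pose out of reach is approached as far as the arm can. A call with a gripper value outside its range is refused whole. The fingers move at their own pace and stop on an object; FORCE is the grip in N (left out, the last holds). Time passes only in rows, so rows that repeat a pose let the fingers close. It gives the time, the measured TCP pose, the force and the opening at its end, in the units of the state.
- sensors.observe(): the state, without advancing time (a new reading comes with each control period).
- cams.get_image(name): name is "side" or "top" or "wrist"; returns (picture, depth): 480x640x3 uint8, blue, green, red; 480x640 float32, m along the optical axis (not along the pixel's ray), 0 where there is no reading.
- cams.calibration(name): a dict with "vertical_fov" (degrees; the focal length in pixels is half the picture's height over the tangent of half this angle, whatever the lens; pixels are square), "cx", "cy" (the principal point, pixels), "distortion" ([k1, k2, p1, p2, k3] as OpenCV has them; the pictures are not rectified), "extrinsics" (4x4, takes a point from camera to world coordinates). Camera axes: x right, y down, z forward; pixel columns grow to the right and rows downward; lengths in m; the calibration is good to about 2 mm. A picture is of the moment at which its call begins: read the wrist's pose just before it. calibration takes no time and is no camera call; for the wrist camera it gives the pose at the moment of the call.
- env.close_job(): hands the job in, once; it reports no verdict.
The state is a dict: "time_s": time; "q": joint angles; "qvel": joint speeds; "joint_efforts": joint torques, N m; "position": TCP position; "tool_rot": TCP orientation; "ft_force": force on the tool from outside, world axes, zero at the start; "wrist_torque": the same for the moment, N m; "grip_width": finger opening in m.
Only numpy, scipy, OpenCV 4.12 (cv2) and the standard library are available. Lean on these libraries where they do the work, as an engineer would, in place of code of your own. Each camera call takes 0.05 s, during which the arm holds its last target. There are 200 camera calls.

## Task

Get the bench tester ready for the next connector. First turn the black knob on its round dial counter-clockwise (seen from above) until the peak pointer is all the way back against its zero stop. Then slide the jaw along by its upright tab until its sprung pad presses the standing connector firmly against the fixed jaw, with the spring visibly taken up by a few millimetres but not rammed solid; leave the connector standing nipped there, the pointer at zero, and the other things on the bench undisturbed.

Things in the scene. Friction and masses are not known exactly. Their poses are not given: they have to be found in the camera images.
- tester: Bench tester fixed to the table, a flat grey box 150 (its x) by 340 (its y) by 45 mm high with an aluminium deck. Origin: centre of its underside; z up. The white round dial (120 mm across) lies on the deck, centred 100 mm to its +y side; the slide with the moving jaw is on the -y half and closes towards +y. Position and yaw vary.
- knob (a joint): Peak pointer and its knob, on a vertical axis at the dial's centre. Rad: 0 = against the zero stop (pointer towards the tester's -x, at the first long mark beside a small steel stop pin), growing clockwise from above, to 4.0. Starts well up the scale. Stiff (0.05 N m), stays where it is left.
- knob_grip (a point): On the knob's axis, 78 mm above the table, the height to grip. Black disc, 48 mm across, 8 mm high, with an upright grip bar 44 mm long, 14 mm thick, its top 9 mm above this point. The point turns with the knob: x axis along the bar, the pointer along its -x; at joint value 0 its axes are the tester's, at value q it is turned by -q about z.
- jaw (a joint): Travel of the moving jaw in m along the tester's +y: 0 = fully open, 0.10 = end of the track. Slides with about 7 N friction and stays where left. The pad's free face lies at tester y = -0.105 + value; with the connector against the fixed jaw, the pad first touches at value 0.076 and its spring is fully taken up at 0.084.
- jaw_tab (a point): In the upright aluminium tab on the moving jaw, 105 mm above the table, the height to grip or push. Tab 30 mm wide (tester x), 12 mm thick (tester y), 80 to 116 mm above the table, on the dark jaw block (50 by 32 mm, top at 80 mm). Axes as the tester's; lies 32 mm behind (-y of) the relaxed pad's free face.
- pad: Sprung steel pad on the front of the moving jaw, 36 mm wide, 5 mm thick, 20 mm high (3.5 to 23.5 mm above the deck). Origin: at deck height under the centre of its free face (facing tester +y). It can be pushed back up to 8 mm into the jaw; the spring presses with 1.5 N when it starts to give and 5.5 N at 8 mm.
- anvil: Fixed jaw, a steel block 56 mm wide and 30 mm high standing on the deck. Origin: at deck height on the centre of its flat face, which looks to the tester's -y, at tester y = -0.001.
- shell: The connector to be tested: round aluminium connector shell standing upright loose on the deck between the two jaws, 28 mm in diameter up to 25 mm, 23 mm diameter above, 36 mm tall in all, about 60 g. Origin: centre of its underside; z up. Starts a few mm to 20 mm short of the fixed jaw.
- tray: Bystander: black open tray 130 by 160 by 30 mm on the table, with two spare connectors in it. Origin: centre of its underside. Leave alone.
- spare1: Bystander: spare connector, same as the one to be tested, standing in the tray. Leave alone.
- spare2: Bystander: spare connector standing in the tray. Leave alone.
- screwdriver: Bystander: screwdriver lying on the table. Leave alone.
- jar: Bystander: small amber jar with black cap, 52 mm in diameter, 55 mm tall, on the table. Leave alone.
Not all that is in view belongs to the job. Leave any yellow look-alike of the shell alone.

How it is judged (in metres and radians):
On the way, in this order (a step that is already met when the one before it is completed fails the run):
1. the peak pointer is back at its zero stop (value of joint knob below 0.08 rad), for 0.2 s.
2. the pad presses the connector against the fixed jaw (contact force between pad and shell above 1.8 N and contact force between anvil and shell above 1.2 N), for 0.2 s.
At the end, for the whole second after the job is handed in: The pointer knob is within 0.08 rad (about 5 degrees) of its zero stop; the connector stands upright (within 7 degrees) and at rest between the jaws, pressed by the sprung pad with more than 1.8 N (about 1 mm of spring) and bearing on the fixed jaw with more than 1.2 N (all of step 2 and value of joint knob below 0.08 rad and angle between shell's own z axis and vertical below 0.12 rad and linear speed of shell below 0.01 m/s); the robot touches nothing.
It fails at once if the connector is rammed: pad force on it over 25 N (contact force between pad and shell above 25 N).
It fails at once if a bystander is moved by more than 20 mm (distance of any of tray, spare1, spare2, screwdriver, jar from where it was at the start of the episode above 0.02 m).
It also fails if it takes over 58 s, if anything falls off the work surface, if the arm or the gripper's body presses on something with over 40 N, if the wrist force passes 120 N, or if a joint passes its speed limit or range.

## Working session

There is one attempt and no reset: what is moved stays moved. The work goes in short steps, Python scripts to look and compute and a shell command to move; the robot and the scene stay as the last step left them, time stands still between calls to the robot, and variables do not carry over. Pictures are saved under pics/ and viewed, about 8 in all and at most 12, crops included, and the job is handed in when it is done.

```bash
mkdir -p pics; ls
python3 - <<'E'
from rig import sensors,cams
import cv2
s=sensors.observe();print(s['time_s'],s['position'],s['tool_rot'],s['grip_width'],s['ft_force'])
for n in ['top','side','wrist']:
    im,d=cams.get_image(n);cv2.imwrite(f'pics/{n}0.png',im)
    import numpy as np;np.save(f'pics/{n}0.npy',d)
    print(n,cams.calibration(n))
E
```

```text
pics
0.0 [0.12675161 0.53487234 0.23067778] [[-6.67674140e-04  2.30700729e-01  9.73024526e-01]
 [-1.42899715e-03  9.73023529e-01 -2.30701474e-01]
 [-9.99998756e-01 -1.54448268e-03 -3.19991963e-04]] 0.08534021979516149 [ 0.37417468 -0.03214585 -0.20271153]
top {'vertical_fov': 53.29963662300152, 'cx': 322.9442999373359, 'cy': 238.10436377771853, 'distortion': array([0.02444962, 0.        , 0.        , 0.        , 0.        ]), 'extrinsics': array([[-0.02020244, -0.988823  ,  0.14771914,  0.40627971],
       [-0.99977628,  0.01905438, -0.00918302,  0.02734012],
       [ 0.00626569, -0.14787161, -0.98898672,  1.20594598],
       [ 0.        ,  0.        ,  0.        ,  1.        ]])}
side {'vertical_fov': 52.46228225032462, 'cx': 319.05468372095584, 'cy': 232.67735228597007, 'distortion': array([-0.02448061,  0.        ,  0.        ,  0.        ,  0.        ]), 'extrinsics': array([[ 0.99928554, -0.00926187,  0.03664185,  0.51382742],
       [-0.03482639, -0.60225406,  0.79754446, -0.87735545],
       [ 0.01468095, -0.79825075, -0.60214633,  0.76147214],
       [ 0.        ,  0.        ,  0.        ,  1.        ]])}
wrist {'vertical_fov': 58.58964505563475, 'cx': 322.50829904862667, 'cy': 241.3213777891971, 'distortion': array([-0.07138572,  0.        ,  0.        ,  0.        ,  0.        ]), 'extrinsics': array([[ 2.30923836e-01,  9.33575848e-01,  2.74062617e-01,
         5.75616296e-02],
       [ 9.72971515e-01, -2.21346827e-01, -6.58180361e-02,
         5.51744361e-01],
       [-7.83238291e-04,  2.81854073e-01, -9.59456965e-01,
         3.74095148e-01],
       [ 0.00000000e+00,  0.00000000e+00,  0.00000000e+00,
         1.00000000e+00]])}
```

View pics/top0.png

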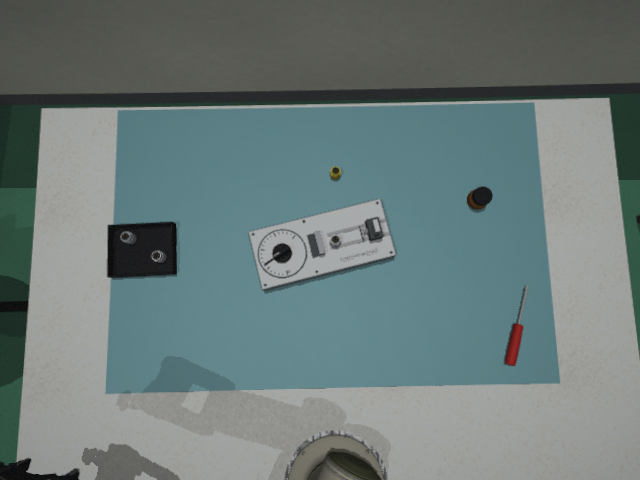

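The top view shows the tester at pixels (250–396, 200–290). The dial is at (282,253), the shell near (336,241), the jaw near (374,229) and the tray on the left. I'll measure the deck rectangle and rectify it for a closer look.

```bash
cat > h.py <<'E'
import numpy as np,cv2
from rig import sensors,cams
def K(c):
    f=240/np.tan(np.radians(c['vertical_fov']/2)); return np.array([[f,0,c['cx']],[0,f,c['cy']],[0,0,1.]])
def onplane(px,z,c):
    n=cv2.undistortPoints(np.float64(px).reshape(-1,1,2),K(c),c['distortion'])[:,0]
    E=c['extrinsics']; r=np.c_[n,np.ones(len(n))]@E[:3,:3].T; o=E[:3,3]
    return o+r*((z-o[2])/r[:,2])[:,None]
def proj(P,c):
    E=np.linalg.inv(c['extrinsics']); r=cv2.Rodrigues(E[:3,:3])[0]
    return cv2.projectPoints(np.float64(P).reshape(-1,1,3),r,E[:3,3],K(c),c['distortion'])[0][:,0]
def tw(p,T):  # tester -> world; T=(x,y,yaw)
    c,s=np.cos(T[2]),np.sin(T[2]); p=np.atleast_2d(p).astype(float)
    return np.c_[T[0]+c*p[:,0]-s*p[:,1],T[1]+s*p[:,0]+c*p[:,1],p[:,2]]
def rect(im,c,T,z,xr,yr,s=2000):
    # view at plane z: columns = tester -y (right), rows = tester -x (down)
    ys=np.arange(yr[1],yr[0],-1/s); xs=np.arange(xr[1],xr[0],-1/s)
    Y,X=np.meshgrid(ys,xs); P=tw(np.c_[X.ravel(),Y.ravel(),np.full(X.size,z)],T)
    m=proj(P,c).reshape(*X.shape,2).astype(np.float32)
    return cv2.remap(im,m[...,0],m[...,1],cv2.INTER_CUBIC)
E
python3 - <<'E'
from h import *
im=cv2.imread('pics/top0.png');c=cams.calibration('top')
hsv=cv2.cvtColor(im,cv2.COLOR_BGR2HSV)
m=((hsv[...,1]<60)&(hsv[...,2]>110)).astype(np.uint8)
m[:180]=0;m[310:]=0;m[:,:230]=0;m[:,420:]=0
cs=max(cv2.findContours(m,0,2)[0],key=cv2.contourArea)
P=onplane(cs[:,0],.045,c)
r=cv2.minAreaRect((P[:,:2]*1000).astype(np.float32));print(r)
(w,h),a=r[1],r[2]
b=cv2.boxPoints(r); e=max([(b[1]-b[0]),(b[2]-b[1])],key=np.linalg.norm)
if e[1]<0:e=-e
T=np.array([r[0][0]/1000,r[0][1]/1000,np.arctan2(-e[0],e[1])]);print(T,np.degrees(T[2]))
np.save('T.npy',T)
A=rect(im,c,T,.045,(-.085,.085),(-.18,.18));
cv2.imwrite('pics/rect0.png',A)
E
```

```text
((568.5037231445312, 20.294876098632812), (147.19747924804688, 338.9393615722656), 13.337803840637207)
[0.56850372 0.02029488 0.23278876] 13.337813264961541
```

View pics/rect0.png

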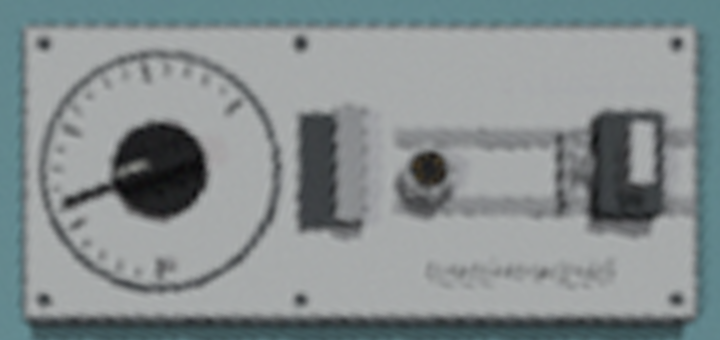

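View pics/wrist0.png

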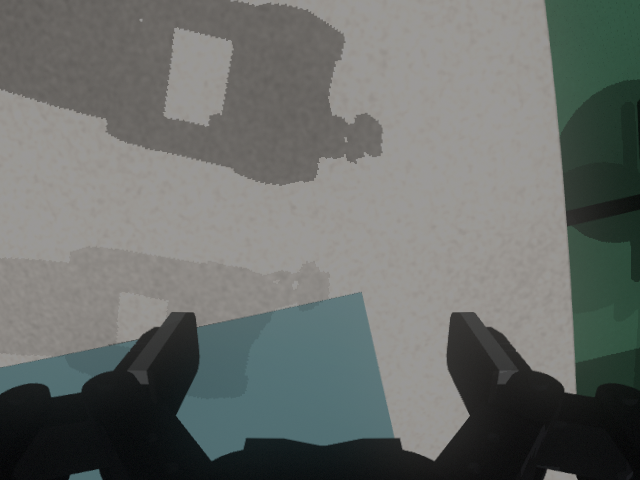

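The rectified view confirms the tester pose: the dial centre falls at (160,170), which is tester (0, 0.10). The pointer tip is at (65,204), about 70° clockwise of zero, so q≈1.22. The wrist view shows only the bench and shadows. I'm moving above the knob.

```bash
python3 -m crank '{"hand":[0,0,0,0,0],"translation":[[0,-0.026,0.043],[0,-0.052,0.085],[0,-0.078,0.128],[0,-0.105,0.170],[0,-0.131,0.213]],"dr":[[0,0,0],[0,0,0],[0,0,0],[0,0,0],[0,0,0]]}' 40
python3 -m crank '{"hand":[0,0,0,0,0],"translation":[[0,-0.026,0.043],[0,-0.052,0.085],[0,-0.078,0.128],[0,-0.105,0.170],[0,-0.131,0.213]],"dr":[[0,0,0],[0,0,0],[0,0,0],[0,0,0],[0,0,0]]}'
python3 -m crank '{"hand":[0,0,0,0,0],"translation":[[0,-0.02,0.03],[0,-0.047,0.077],[0,-0.047,0.077],[0,-0.047,0.077],[0,-0.047,0.077]],"dr":[[0.14,0,0],[0.28,0,0],[0.42,0,0],[0.56,0,0],[0.7,0,0]]}'
cat > see.py <<'E'
from h import *
import sys
T=np.load('T.npy');tag=sys.argv[1];n=sys.argv[2]
c=cams.calibration(n);im,d=cams.get_image(n);cv2.imwrite(f'pics/{n}{tag}.png',im);np.save(f'pics/{n}{tag}.npy',d)
import pickle;pickle.dump(c,open(f'pics/{n}{tag}.pkl','wb'))
s=sensors.observe();print(s['time_s'],s['position'],s['tool_rot'].round(4).tolist(),s['q'],s['ft_force'])
E
python3 see.py 1 wrist
```

```text
time_s: 0.65
position: [0.3045, 0.3572, 0.2313]
tool_rot: [[-0.0, 0.23, 0.973], [-0.0, 0.973, -0.23], [-1.0, -0.0, -0.0]]
ft_force: [0.3, 0.9, -0.1]
grip_width: 0.0851
time_s: 1.15
position: [0.4813, 0.1807, 0.2313]
tool_rot: [[-0.0, 0.231, 0.973], [0.0, 0.973, -0.231], [-1.0, -0.0, -0.0]]
ft_force: [-0.4, 0.3, 0.4]
grip_width: 0.0853
time_s: 1.65
position: [0.5446, 0.1185, 0.2308]
tool_rot: [[-0.001, 0.807, 0.59], [0.0, 0.59, -0.807], [-1.0, -0.001, -0.001]]
ft_force: [-0.4, -0.0, -0.5]
grip_width: 0.0852
1.7 [0.54443226 0.11875953 0.23090242] [[-0.0009, 0.811, 0.585], [-0.0, 0.585, -0.811], [-1.0, -0.0007, -0.0005]] [ 1.32770667e-01  2.25785267e+01  7.31720615e+01 -5.34864411e-04
  8.42999973e+01 -3.56686784e+01] [ 0.35038205 -0.60595915  0.3314629 ]
```

View pics/wrist1.png

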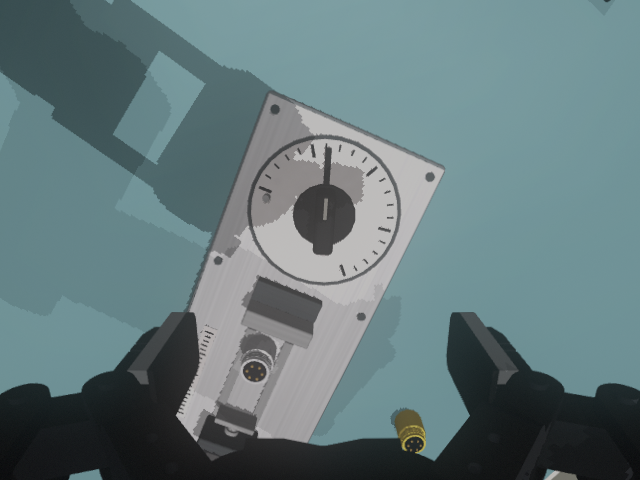

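The wrist view shows the dial ring centred near (323,210), with the pointer tip at (328,148). The stop pin and zero mark are at (266,196). The bar's light index line is at x≈325. The shell is at (255,370) and the yellow decoy at (411,430). I'll refine the axis and the angle.

Run:
```python
from h import *
import pickle
c=pickle.load(open('pics/wrist1.pkl','rb'));T=np.load('T.npy');im=cv2.imread('pics/wrist1.png')
A=rect(im,c,T,.047,(-.085,.085),(0.02,.18),4000)
# pts: pick by hand
tip,zero,ax=onplane([[328,148],[264,190]],.050,c),0,0
ctr=tw([0,.1,0],T)[0]
print('ctr from T',ctr)
# dial white disc+dark ring: pointer pixels dark near ring -> angle profile
g=cv2.cvtColor(im,6)
a=np.radians(np.arange(-20,360,.5))
for r,z in((.030,.052),(.036,.052)):
  P=tw(np.c_[-r*np.cos(a),.1+r*np.sin(a),np.full(a.size,z)],T)
  v=cv2.remap(g,*[proj(P,c)[:,i:i+1].astype(np.float32) for i in(0,1)],1)[:,0]
  i=np.where(v<50)[0];print(r,np.degrees(a[i]).round(1))
# outer ring fit: dark ring radius 60mm?
for rr in [0]:
  pts=[]
  for t in np.radians(np.arange(0,360,5)):
    r=np.arange(.050,.064,.0003);P=tw(np.c_[-r*np.cos(t),.1+r*np.sin(t),np.full(r.size,.0465)],T)
    v=cv2.remap(g,*[proj(P,c)[:,i:i+1].astype(np.float32) for i in(0,1)],1)[:,0].astype(float)
    k=v.argmin(); 
    if v[k]<90: pts.append((P[k,:2]*1000))
  print(len(pts),cv2.fitEllipse(np.float32(pts)))
# knob bar stripe direction: bright stripe on bar top at z=.087
m=((g>90)).astype(np.uint8); sub=m[195:225,318:332]
ys,xs=np.nonzero(sub); P=onplane(np.c_[xs+318,ys+195],.087,c)[:,:2];print(len(P),P.mean(0))
v=cv2.fitLine(np.float32(P*1000),2,0,.01,.01).ravel();print('stripe dir deg',np.degrees(np.arctan2(v[1],v[0])))
cv2.imwrite('pics/rect1.png',A)
```

```text
ctr from T [0.54543453 0.11759756 0.        ]
0.03 []
0.036 []
27 ((543.1865234375, 113.46627807617188), (103.8702621459961, 115.04248809814453), 47.24069595336914)
80 [0.54000002 0.1283325 ]
stripe dir deg -57.59813
```

View pics/rect1.png

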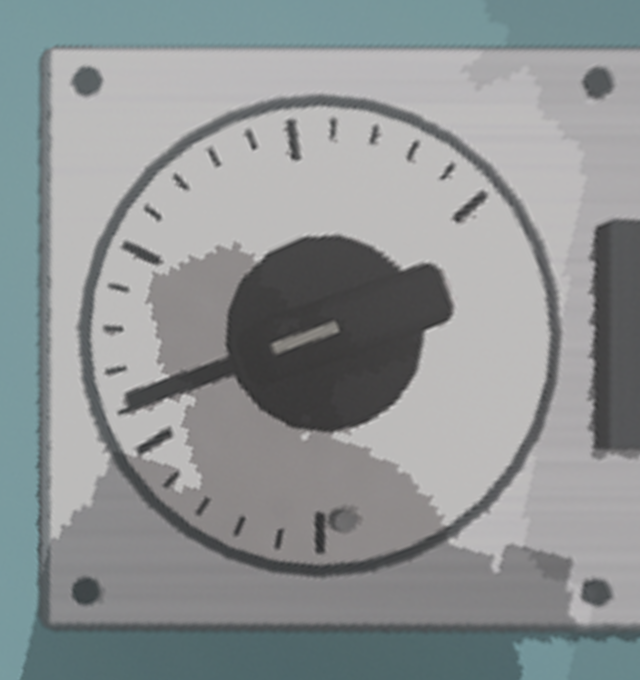

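The dial centre agrees within 1 mm and the zero mark is straight down, so the yaw is right. The pointer is at about 71°. Next I align, descend and grip the bar.

```bash
python3 -m crank '{"hand":[0,0,0,0,0],"translation":[[0.03,0.001,0.001],[0.07,0.001,0.001],[0.11,0.001,0.001],[0.14,0.001,0.001],[0.166,0.001,0.001]],"dr":[[0.075,0,0],[0.075,0,0],[0.075,0,0],[0.075,0,0],[0.075,0,0]]}' 40
python3 -m crank '{"hand":[120,200,255,255,255],"translation":[[0,0,0],[0,0,0],[0,0,0],[0,0,0],[0,0,0]],"dr":[[0,0,0],[0,0,0],[0,0,0],[0,0,0],[0,0,0]]}'
python3 -m crank '{"hand":[255,255,255,255,255],"translation":[[0,0,0],[0,0,0],[0,0,0],[0,0,0],[0,0,0]],"dr":[[0,0,0],[0,0,0],[0,0,0],[0,0,0],[0,0,0]]}'
python3 -c "
from rig import sensors;s=sensors.observe();print(s['position'],s['tool_rot'].round(3).tolist(),s['wrist_torque'],s['q'])"
```

```text
time_s: 2.2
position: [0.5452, 0.1189, 0.0635]
tool_rot: [[-0.002, 0.844, 0.536], [-0.0, 0.536, -0.844], [-1.0, -0.001, -0.001]]
ft_force: [0.8, -0.6, 0.4]
grip_width: 0.0854
time_s: 2.7
position: [0.5459, 0.1187, 0.0664]
tool_rot: [[0.001, 0.845, 0.534], [-0.0, 0.534, -0.845], [-1.0, 0.0, 0.001]]
ft_force: [-11.6, -8.0, 23.9]
grip_width: 0.0133
time_s: 3.2
position: [0.5458, 0.1186, 0.0665]
tool_rot: [[0.001, 0.845, 0.534], [-0.001, 0.534, -0.845], [-1.0, 0.0, 0.001]]
ft_force: [-3.3, -1.9, 6.6]
grip_width: 0.0133
[0.54577783 0.11861817 0.0665221 ] [[0.001, 0.845, 0.534], [-0.001, 0.534, -0.845], [-1.0, 0.0, 0.001]] [-0.30200981  0.50147356  0.05527843] [ 1.32744782e-01  3.24442152e+01  8.63748028e+01 -3.72526535e-02
  6.11349153e+01 -3.21348237e+01]
```

```bash
python3 -m crank '{"hand":[255,255,255,255,255],"translation":[[-0.003,0,0],[-0.003,0,0],[-0.003,0,0],[-0.003,0,0],[-0.003,0,0]],"dr":[[0,0,0],[-0.13,0,0],[-0.26,0,0],[-0.39,0,0],[-0.52,0,0]]}'
python3 -m crank '{"hand":[255,255,255,255,255],"translation":[[0,0,0],[0,0,0],[0,0,0],[0,0,0],[0,0,0]],"dr":[[-0.13,0,0],[-0.26,0,0],[-0.39,0,0],[-0.52,0,0],[-0.62,0,0]]}'
python3 -c "
from rig import sensors;s=sensors.observe();print(s['position'],s['tool_rot'].round(3).tolist(),s['wrist_torque'],s['q'])"
```

```text
time_s: 3.7
position: [0.5454, 0.1183, 0.0668]
tool_rot: [[-0.002, 0.464, 0.886], [-0.001, 0.886, -0.464], [-1.0, -0.002, -0.002]]
ft_force: [3.3, -3.5, -16.4]
grip_width: 0.0125
time_s: 4.2
position: [0.5454, 0.1181, 0.0668]
tool_rot: [[-0.002, -0.137, 0.991], [-0.001, 0.991, 0.137], [-1.0, -0.001, -0.002]]
ft_force: [3.5, -4.7, -16.5]
grip_width: 0.013
[0.54538252 0.11805218 0.06680781] [[-0.002, -0.137, 0.991], [-0.001, 0.991, 0.137], [-1.0, -0.001, -0.002]] [-0.7644347  -0.71961333  0.03359863] [ 9.31752115e-02  3.24473376e+01  8.63048793e+01 -8.48857875e-02
  6.13807010e+01 -9.77243416e+01]
```

```bash
for i in 1; do python3 -m crank '{"hand":[255,255,255],"translation":[[0.001,0,0],[0.001,0,0],[0.001,0,0]],"dr":[[-0.07,0,0],[-0.1,0,0],[-0.1,0,0]]}';done
python3 -c "
from rig import sensors;s=sensors.observe();print(s['tool_rot'].round(3).tolist(),s['wrist_torque'])"
python3 -m crank '{"hand":[255,255,255],"translation":[[0,0,0],[0,0,0],[0,0,0]],"dr":[[-0.03,0,0],[-0.05,0,0],[-0.05,0,0]]}'
python3 -c "
from rig import sensors;s=sensors.observe();print(s['tool_rot'].round(3).tolist(),s['wrist_torque'])"
```

```text
time_s: 4.5
position: [0.5455, 0.118, 0.0668]
tool_rot: [[-0.001, -0.23, 0.973], [-0.001, 0.973, 0.23], [-1.0, -0.001, -0.002]]
ft_force: [0.6, -5.3, -9.1]
grip_width: 0.0129
[[-0.001, -0.23, 0.973], [-0.001, 0.973, 0.23], [-1.0, -0.001, -0.002]] [-0.90806892 -0.19329976 -0.1250472 ]
time_s: 4.8
position: [0.5454, 0.1181, 0.0668]
tool_rot: [[-0.002, -0.276, 0.961], [-0.0, 0.961, 0.276], [-1.0, -0.0, -0.002]]
ft_force: [-0.1, -4.8, -7.6]
grip_width: 0.0133
[[-0.002, -0.276, 0.961], [-0.0, 0.961, 0.276], [-1.0, -0.0, -0.002]] [-0.96294744 -0.13530712 -1.36771979]
```

The torque jumped to −1.4 N m, so the knob is firmly on its stop. I'll release, lift and check.

```bash
python3 -m crank '{"hand":[150,120,120,120,120],"translation":[[0,0,0],[0,0,0],[0,0,0],[-0.03,0,0],[-0.06,0,0]],"dr":[[0,0,0],[0,0,0],[0,0,0],[0,0,0],[0,0,0]]}'
python3 -m crank '{"hand":[120,120,120,120],"translation":[[-0.04,0,0],[-0.08,0,0],[-0.09,0,0],[-0.09,0,0]],"dr":[[0,0,0],[0,0,0],[0,0,0],[0,0,0]]}'
python3 see.py 2 wrist
python3 - <<'E'
from h import *
import pickle
c=pickle.load(open('pics/wrist2.pkl','rb'));T=np.load('T.npy');im=cv2.imread('pics/wrist2.png')
cv2.imwrite('pics/rect2.png',rect(im,c,T,.047,(-.085,.085),(-.18,.18),2000))
E
```

```text
time_s: 5.3
position: [0.5456, 0.1191, 0.128]
tool_rot: [[-0.001, -0.279, 0.96], [0.0, 0.96, 0.279], [-1.0, 0.001, -0.001]]
ft_force: [0.2, -0.8, 0.8]
grip_width: 0.0447
time_s: 5.7
position: [0.5463, 0.119, 0.219]
tool_rot: [[0.004, -0.279, 0.96], [0.0, 0.96, 0.279], [-1.0, -0.001, 0.004]]
ft_force: [0.8, -0.4, -0.4]
grip_width: 0.0453
5.75 [0.54564212 0.11896984 0.21706986] [[0.0002, -0.2787, 0.9604], [0.0001, 0.9604, 0.2787], [-1.0, 0.0, 0.0003]] [ 1.51654580e-01  2.32512379e+01  7.44375565e+01  5.65427502e-03
  8.22974018e+01 -1.06029123e+02] [ 0.63177511  0.12169091 -1.06521886]
```

View pics/rect2.png

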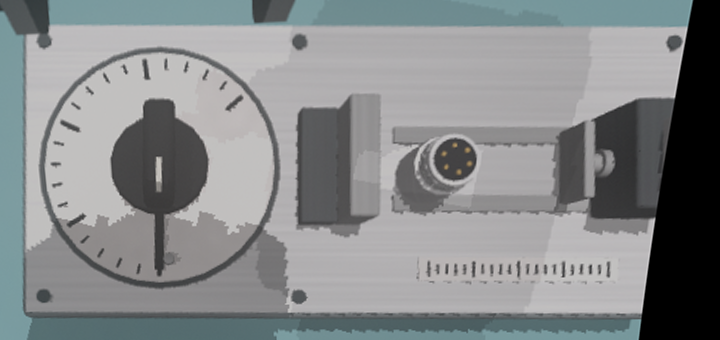

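The rectified view shows the pointer on the zero mark at (160,272), on the stop pin side. Next I locate the tab and shell.

```bash
python3 see.py 3 top
python3 - <<'E'
from h import *
import pickle
T=np.load('T.npy');c=pickle.load(open('pics/top3.pkl','rb'));im=cv2.imread('pics/top0.png')
g=cv2.cvtColor(rect(im,c,T,.116,(-.06,.06),(-.18,-.06),4000),6)
m=(g>120).astype(np.uint8)
n,l,s,ce=cv2.connectedComponentsWithStats(m)
for i in range(1,n):
  if 500<s[i,4]<20000: print('tab?',s[i],'x',.06-ce[i,1]/4000,'y',-.06-ce[i,0]/4000)
c=pickle.load(open('pics/wrist2.pkl','rb'));im=cv2.imread('pics/wrist2.png')
A=rect(im,c,T,.081,(-.05,.05),(-.1,.03),4000);g=cv2.cvtColor(A,6)
h=cv2.HoughCircles(cv2.GaussianBlur(g,(5,5),0),cv2.HOUGH_GRADIENT,1,40,param1=100,param2=15,minRadius=30,maxRadius=60)
for x,y,r in h[0]: print('shell? y',.03-x/4000,'x',.05-y/4000,'r',r/4000)
P=tw([[0,-.137,.09]],T)[0];print('tab v=0 world',P)
E
```

```text
5.8 [0.54528809 0.11892142 0.21610033] [[-0.0019, -0.2786, 0.9604], [0.0, 0.9604, 0.2786], [-1.0, 0.0006, -0.0018]] [ 1.47976161e-01  2.33122586e+01  7.45042628e+01  2.85678707e-03
  8.22929733e+01 -1.06030827e+02] [-0.35557227  0.42633158  0.36000622]
tab? [ 256  185   48  119 5010] x -0.00106916167664671 y -0.12981337325349301
shell? y -0.026375001 x -0.005374998 r 0.0128999995
tab v=0 world [ 0.60010852 -0.1130098   0.09      ]
```

```bash
python3 -m crank '{"hand":[120,120,120,120,120],"translation":[[0,-0.047,-0.002],[0,-0.095,-0.005],[0,-0.14,-0.007],[0,-0.19,-0.01],[0,-0.231,-0.012]],"dr":[[0.05,0,0],[0.05,0,0],[0.05,0,0],[0.05,0,0],[0.05,0,0]]}'
python3 -m crank '{"hand":[120,120,120],"translation":[[0,0,0],[0,0,0],[0,0,0]],"dr":[[0,0,0],[0,0,0],[0,0,0]]}'
python3 see.py 4 wrist
python3 - <<'E'
from h import *
import pickle
c=pickle.load(open('pics/wrist4.pkl','rb'));T=np.load('T.npy');im=cv2.imread('pics/wrist4.png')
cv2.imwrite('pics/rect4.png',rect(im,c,T,.116,(-.07,.07),(-.18,.04),3000))
E
```

```text
time_s: 6.3
position: [0.5983, -0.1087, 0.2151]
tool_rot: [[-0.003, -0.229, 0.973], [0.001, 0.973, 0.229], [-1.0, 0.002, -0.003]]
ft_force: [0.3, -0.1, 0.4]
grip_width: 0.0452
time_s: 6.6
position: [0.5982, -0.1053, 0.2163]
tool_rot: [[-0.002, -0.231, 0.973], [0.001, 0.973, 0.231], [-1.0, 0.001, -0.002]]
ft_force: [0.6, 0.2, -0.2]
grip_width: 0.0452
6.65 [ 0.59831671 -0.10506771  0.21672941] [[-0.0012, -0.2315, 0.9728], [0.0007, 0.9728, 0.2315], [-1.0, 0.0009, -0.001]] [-2.11175092e+01  2.82517971e+01  6.60442932e+01  1.13676501e-02
  8.57803501e+01 -1.24502692e+02] [-0.14931525  0.21064732 -0.12493954]
```

View pics/rect4.png

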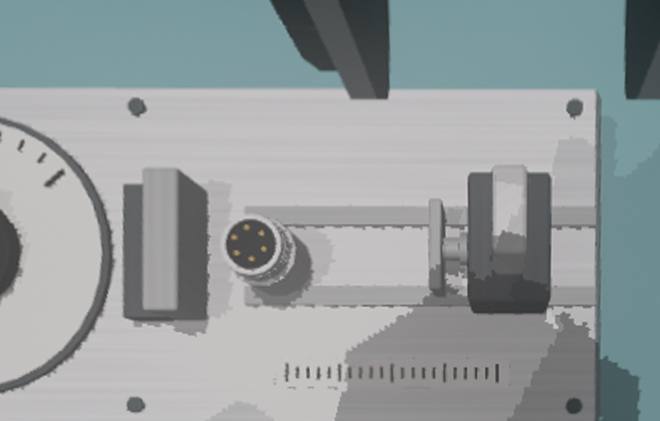

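The view puts the tab top at columns 493–526, so tester y=-0.130 and v≈0.007. That matches the top camera. Descending and gripping.

```bash
python3 -m crank '{"hand":[120,120,120,120,120],"translation":[[0.04,-0.001,0],[0.08,-0.001,0],[0.11,-0.001,0],[0.123,-0.001,0],[0.123,-0.001,0]],"dr":[[0,0,0],[0,0,0],[0,0,0],[0,0,0],[0,0,0]]}'
python3 -m crank '{"hand":[170,220,255,255,255],"translation":[[0,0,0],[0,0,0],[0,0,0],[0,0,0],[0,0,0]],"dr":[[0,0,0],[0,0,0],[0,0,0],[0,0,0],[0,0,0]]}' 40
python3 -m crank '{"hand":[255,255],"translation":[[0,0,0],[0,0,0]],"dr":[[0,0,0],[0,0,0]]}'
```

```text
time_s: 7.15
position: [0.5983, -0.1063, 0.0932]
tool_rot: [[-0.003, -0.231, 0.973], [0.001, 0.973, 0.231], [-1.0, 0.002, -0.002]]
ft_force: [0.2, 0.0, -0.1]
grip_width: 0.0453
time_s: 7.65
position: [0.5996, -0.1071, 0.0962]
tool_rot: [[0.003, -0.23, 0.973], [-0.0, 0.973, 0.23], [-1.0, -0.001, 0.003]]
ft_force: [-0.6, 2.5, 6.8]
grip_width: 0.0109
time_s: 7.85
position: [0.5996, -0.1071, 0.0962]
tool_rot: [[0.003, -0.23, 0.973], [-0.0, 0.973, 0.23], [-1.0, -0.001, 0.003]]
ft_force: [-0.5, 2.2, 7.2]
grip_width: 0.011
```

```bash
python3 -m crank '{"hand":[255,255,255,255,255],"translation":[[-0.003,0,0],[-0.003,0.01,0],[-0.003,0.022,0],[-0.003,0.035,0],[-0.003,0.044,0]],"dr":[[0,0,0],[0,0,0],[0,0,0],[0,0,0],[0,0,0]]}' 60
python3 -m crank '{"hand":[255,255,255,255,255],"translation":[[0,0.003,0],[0,0.006,0],[0,0.009,0],[0,0.011,0],[0,0.013,0]],"dr":[[0,0,0],[0,0,0],[0,0,0],[0,0,0],[0,0,0]]}'
python3 -m crank '{"hand":[255,255,255,255,255],"translation":[[0,0.002,0],[0,0.004,0],[0,0.006,0],[0,0.008,0],[0,0.010,0]],"dr":[[0,0,0],[0,0,0],[0,0,0],[0,0,0],[0,0,0]]}'
python3 -m crank '{"hand":[255,255,255],"translation":[[0,0.001,0],[0,0.002,0],[0,0.002,0]],"dr":[[0,0,0],[0,0,0],[0,0,0]]}'
python3 - <<'E'
from h import *
T=np.load('T.npy');p=sensors.observe()['position'];d=p[:2]-T[:2]
y=-np.sin(T[2])*d[0]+np.cos(T[2])*d[1];print('x',np.cos(T[2])*d[0]+np.sin(T[2])*d[1],'y',y,'v',y+.137)
E
```

```text
time_s: 8.35
position: [0.5896, -0.0651, 0.0965]
tool_rot: [[0.002, -0.23, 0.973], [-0.002, 0.973, 0.23], [-1.0, -0.002, 0.002]]
ft_force: [9.6, -5.5, -15.1]
grip_width: 0.0107
time_s: 8.85
position: [0.5868, -0.053, 0.0965]
tool_rot: [[0.002, -0.23, 0.973], [-0.002, 0.973, 0.23], [-1.0, -0.002, 0.002]]
ft_force: [8.3, -6.8, -14.9]
grip_width: 0.0106
time_s: 9.35
position: [0.5845, -0.0434, 0.0964]
tool_rot: [[0.002, -0.229, 0.973], [-0.002, 0.973, 0.229], [-1.0, -0.002, 0.002]]
ft_force: [8.6, -5.0, -14.8]
grip_width: 0.0104
time_s: 9.65
position: [0.584, -0.0413, 0.0965]
tool_rot: [[0.002, -0.23, 0.973], [-0.002, 0.973, 0.23], [-1.0, -0.002, 0.002]]
ft_force: [8.2, -5.3, -15.2]
grip_width: 0.0104
x 0.000906021131634396 y -0.06350945724868091 v 0.0734905427513191
```

```bash
for k in 1 2 3; do :; done
python3 -m crank '{"hand":[255,255,255],"translation":[[0.002,0,0],[0.002,0.001,0],[0.002,0.001,0]],"dr":[[0,0,0],[0,0,0],[0,0,0]]}'
python3 -m crank '{"hand":[255,255,255],"translation":[[0,0.001,0],[0,0.002,0],[0,0.002,0]],"dr":[[0,0,0],[0,0,0],[0,0,0]]}'
python3 -m crank '{"hand":[255,255,255],"translation":[[0,0.001,0],[0,0.002,0],[0,0.002,0]],"dr":[[0,0,0],[0,0,0],[0,0,0]]}'
python3 see.py 5 top; python3 see.py 5 side
python3 - <<'E'
from h import *
import pickle
T=np.load('T.npy');p=sensors.observe()['position'];d=p[:2]-T[:2]
y=-np.sin(T[2])*d[0]+np.cos(T[2])*d[1];print('v',y+.137)
c=pickle.load(open('pics/side5.pkl','rb'))
q=proj(tw([[0,-.03,.06]],T),c)[0].astype(int);print(q);im=cv2.imread('pics/side5.png')
x,y=q;cv2.imwrite('pics/crop5.png',cv2.resize(im[y-60:y+50,x-75:x+75],None,fx=5,fy=5,interpolation=2))
E
```

```text
time_s: 9.95
position: [0.584, -0.0407, 0.0964]
tool_rot: [[0.004, -0.23, 0.973], [-0.003, 0.973, 0.23], [-1.0, -0.004, 0.003]]
ft_force: [3.0, -7.3, -1.8]
grip_width: 0.0104
time_s: 10.25
position: [0.5835, -0.0388, 0.0964]
tool_rot: [[0.004, -0.23, 0.973], [-0.003, 0.973, 0.23], [-1.0, -0.004, 0.003]]
ft_force: [4.4, -5.0, -1.4]
grip_width: 0.0104
time_s: 10.55
position: [0.5831, -0.0371, 0.0964]
tool_rot: [[0.004, -0.23, 0.973], [-0.003, 0.973, 0.23], [-1.0, -0.004, 0.003]]
ft_force: [3.5, -6.0, -1.0]
grip_width: 0.0103
10.6 [ 0.58309729 -0.03713736  0.09634308] [[0.0038, -0.2296, 0.9733], [-0.0034, 0.9733, 0.2296], [-1.0, -0.0042, 0.0029]] [ -15.18699798   32.32438919   80.321321     -0.1416164    67.09357838
 -118.40375793] [ 3.06977875 -7.75845759 -1.16253591]
10.65 [ 0.58312247 -0.03711975  0.09635563] [[0.0039, -0.2296, 0.9733], [-0.0034, 0.9733, 0.2296], [-1.0, -0.0042, 0.003]] [ -15.18601885   32.32407726   80.31942546   -0.13828372   67.09238
 -118.4071563 ] [ 4.18620631 -8.0060828  -1.23534275]
v 0.0777615973631009
[328 248]
```

View pics/crop5.png

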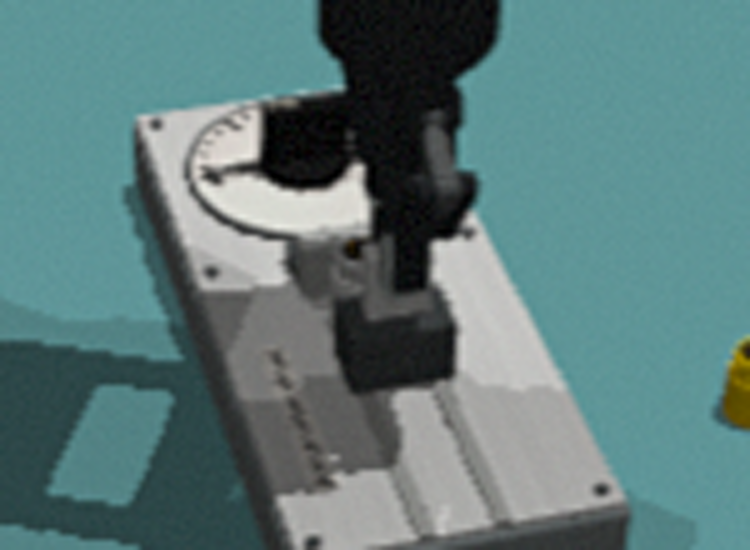

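The side crop shows the shell between the jaws, still standing, and the dial pointer at zero. Estimated v is 0.078. I'll advance 2 mm more, release, lift and measure.

```bash
python3 -m crank '{"hand":[255,255,255,255],"translation":[[0,0.001,0],[0,0.002,0],[0,0.002,0],[0,0.002,0]],"dr":[[0,0,0],[0,0,0],[0,0,0],[0,0,0]]}'
python3 -m crank '{"hand":[220,180,140,140,140],"translation":[[0,0,0],[0,0,0],[0,0,0],[0,0,0],[-0.03,0,0]],"dr":[[0,0,0],[0,0,0],[0,0,0],[0,0,0],[0,0,0]]}'
python3 -m crank '{"hand":[140,140,140,140,140],"translation":[[-0.04,0,0],[-0.08,0,0],[-0.1,0,0],[-0.1,0,0],[-0.1,0,0]],"dr":[[0,0,0],[0,0,0],[0,0,0],[0,0,0],[0,0,0]]}'
python3 see.py 6 wrist
python3 - <<'E'
from h import *
import pickle
c=pickle.load(open('pics/wrist6.pkl','rb'));T=np.load('T.npy');im=cv2.imread('pics/wrist6.png')
cv2.imwrite('pics/rect6.png',rect(im,c,T,.08,(-.05,.05),(-.10,.06),5000))
E
```

```text
time_s: 11.05
position: [0.5827, -0.0354, 0.0964]
tool_rot: [[0.004, -0.229, 0.973], [-0.004, 0.973, 0.23], [-1.0, -0.004, 0.003]]
ft_force: [3.5, -8.9, -0.9]
grip_width: 0.0102
time_s: 11.55
position: [0.5795, -0.0328, 0.1226]
tool_rot: [[-0.007, -0.23, 0.973], [0.002, 0.973, 0.23], [-1.0, 0.004, -0.007]]
ft_force: [-0.3, 0.5, 0.0]
grip_width: 0.0387
time_s: 12.05
position: [0.581, -0.0331, 0.2248]
tool_rot: [[-0.001, -0.23, 0.973], [0.0, 0.973, 0.23], [-1.0, 0.0, -0.001]]
ft_force: [0.0, -0.3, -0.5]
grip_width: 0.0384
12.1 [ 0.58081966 -0.03316274  0.22410428] [[-0.0021, -0.2303, 0.9731], [0.0005, 0.9731, 0.2303], [-1.0, 0.001, -0.002]] [-1.49195201e+01  2.53674383e+01  6.97379900e+01 -1.29049936e-03
  8.50214572e+01 -1.18234581e+02] [0.24383876 0.53195656 0.42981316]
```

View pics/rect6.png

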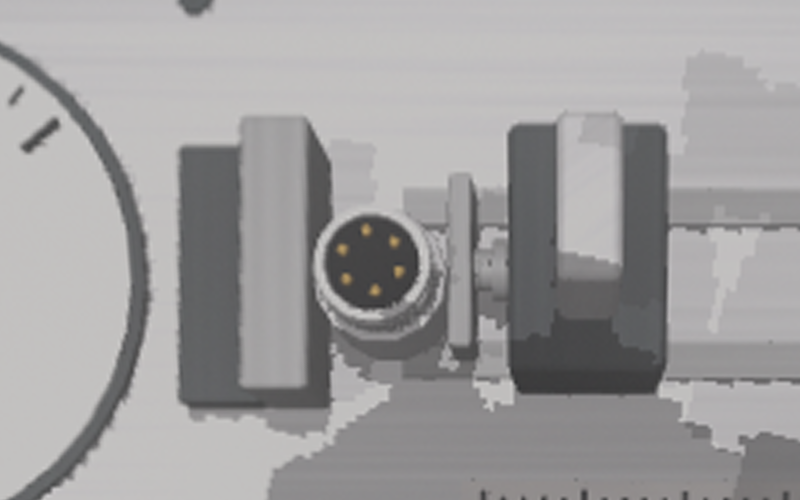

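The shell is seated against the anvil (top centre at (371,262)), with the pad behind it (front edge at column 448) and the block front at column 508. I'll compare the pad-to-block gap with the one before the push.

Run:
```python
from h import *
import pickle
T=np.load('T.npy')
def conv(tag,zr,x1,y1,s,col,row,z):
    c=pickle.load(open(f'pics/wrist{tag}.pkl','rb'))
    P=proj(tw([[x1-row/s,y1-col/s,zr]],T),c); W=onplane(P,z,c)[0]; d=W[:2]-T[:2]
    return -np.sin(T[2])*d[0]+np.cos(T[2])*d[1]
a=[conv(4,.116,.07,.04,3000,*k) for k in[(429,250,.0685),(468,240,.08),(551,240,.08),(509,215,.116)]]
b=[conv(6,.08,.05,.06,5000,*k) for k in[(448,265,.0685),(508,200,.08),(667,200,.08),(589.5,200,.116),(306,250,.075),(371,262,.081)]]
print('before pad,blkF,blkB,tab',np.round(a,4),'pad-blkF',a[0]-a[1], 'pad-tab',a[0]-a[3])
print('after ',np.round(b,4),b[0]-b[1],'pad-tab',b[0]-b[3])
```

```text
before pad,blkF,blkB,tab [-0.0979 -0.114  -0.1458 -0.1297] pad-blkF 0.01616492768708029 pad-tab 0.031804387823269636
after  [-0.0286 -0.0416 -0.0734 -0.0575 -0.0003 -0.0143] 0.013012814073180543 pad-tab 0.02894695911707921
```

The spring is taken up by about 3 mm (v≈0.079, ≈3 N), the shell is upright on the anvil, and the arm is clear. Handing in.

```bash
python3 -c "
from rig import env,sensors
s=sensors.observe();print(s['time_s'],s['ft_force'],s['position']);print(env.close_job())"
```

```text
12.1 [0.24383876 0.53195656 0.42981316] [ 0.58081966 -0.03316274  0.22410428]
the job is handed in; nothing more can be done
None
```

The job is handed in after 12.1 s of robot time; no verdict came back.

- **Knob:** I gripped the bar and turned it about 71° counter-clockwise until the wrist torque jumped to about −1.4 N m against the zero stop. A wrist view right after release showed the pointer on the zero mark, and a side view during the jaw push showed it still there. I did not look at it again after the jaw work.
- **Jaw:** I gripped the tab, slid the jaw to about 0.079 m and let go.
- **Final wrist view:** The shell's top centre was at tester y ≈ −0.015, so it is upright and against the fixed jaw. The pad-to-block gap had shrunk by about 3 mm, which should be about 3 N of spring. The tab position agrees within about 0.2 mm.
- **Uncertain:** The wrist force readings were too noisy (about 1 N) to confirm the nip force on their own. That figure comes from the images and the stated spring rate.
- **Contact on the way:** As the fingers closed, the tips appeared to press on the knob disc (a brief 24 N) and on the jaw block (about 7 N). The arm was clear of everything at hand-in.
- **Bystanders:** I did not go near them, but I made no before-and-after image comparison.

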